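# Close two cocktail shakers

## Robot

A 7-joint arm with a two-finger parallel gripper is mounted at the origin on a cart in front of the work surface, level with it; the furniture and walls round the work are solid. World frame = base frame: x ahead of the robot, y to its left, z up, the work surface at z = 0. Lengths are in m, angles in rad, forces in N, time in s.
With the tool pointing down it reaches from about 0.4 to 0.85 m from the base axis. Payload 4.5 kg.
Tool frame: the origin (TCP) lies midway between the tips of the shut fingers; the grasp point (between the pads) lies 19 mm behind it; z points along the fingers, y is the line along which they close (so a half turn about z gives the same grasp; the last joint's range is limited). The gripper opens to 85 mm and grips with 20 to 120 N. Pads are 22 mm wide; open, the fingers measure 114 mm over their backs; the gripper's body (76 mm by 85 mm) begins 54 mm behind the grasp point. The pads swing forward as they close: fully open they stand 13 mm farther back than shut.
Start: joints at [1.241, 0.689, -0.195, 1.565, 0.157, 0.902, -0.215], TCP at [0.222, -0.584, 0.231] pointing down, gripper open.
Joint ranges: [-3.01, 3.01], [-0.46, 2.08], [-1.47, 1.51], [0.13, 2.56], [-1, 4.14], [0.04, 2.09], [-2.66, 2.66]. Speed limits (rad/s): [2.57, 2.57, 3.14, 3.14, 3.14, 3.14, 3.14].

## Interface

Orientations are given as a 3x3 rotation matrix whose columns are the frame's x, y, z axes.
In Python, from plant import bot gives the robot as it stands. The module is installed in compiled form; this text tells all that it offers.
- The arm moves only by the shell command python3 -m creep 'ROWS' [FORCE]. ROWS is JSON, a list of rows, each an object with "dp": the shift along the tool's x, y, z in units of 0.03 m (1.0 is 0.03 m), a list of three; "rot": the turn, a rotation vector about the tool's x, y, z in units of 4 degrees (1.0 is 4 degrees), a list of three; "gripper": the finger opening in mm, from 0 to 85.4. In form: [{"dp": [dx, dy, dz], "rot": [wx, wy, wz], "gripper": gripper}, ...]. A call has 1 to 8 rows; each row shifts and turns the commanded pose from where the row before left it, along the tool's axes as they then stand; what a row does not reach is not made up. A row lasts 1/10 s, in which the tool goes at most 50 mm and 8.59 degrees, less where a joint would pass 70% of its speed; a pose out of reach is approached as far as the arm can. A call with a number of a shift or a turn outside -1 to 1 is refused whole. A call with a gripper value outside its range is refused whole. The fingers move at their own pace and stop on an object; FORCE is the grip in N (left out, the last holds). Time passes only in rows, so rows that do not move let the fingers close. It gives the time, the measured TCP pose, the force, the opening and the grip force at its end, in the units of the state.
- bot.get_state(): the state, without advancing time (a new reading comes with each control period).
- bot.grab_frame(name): name is "scene" or "top"; returns (picture, depth): 384x512x3 uint8, blue, green, red; 384x512 float32, m along the optical axis (not along the pixel's ray), 0 where there is no reading.
- bot.camera_model(name): a dict with "K" (3x3 intrinsics, pixels), "R" (3x3) and "t" (3): a world point X has camera coordinates R X + t. Camera axes: x right, y down, z forward; pixel columns grow to the right and rows downward; lengths in m; the calibration is good to about 2 mm. A picture is of the moment at which its call begins. camera_model takes no time and is no camera call.
- bot.hand_in(): hands the job in; it is judged then, once.
The state is a dict: "clock": time; "joint_pos": joint angles; "dq": joint speeds; "effort": joint torques, N m; "position": TCP position; "tool_rot": TCP orientation; "wrist_force": force on the tool from outside, world axes, zero at the start; "torque": the same for the moment, N m; "width": finger opening in m; "finger_force": force on a finger pad.
Only numpy, scipy, OpenCV 4.12 (cv2) and the standard library are available. Lean on these libraries where they do the work, as an engineer would, in place of code of your own. Each camera call takes 0.05 s, during which the arm holds its last target. There are 200 camera calls.

## Task

The two three-piece cocktail shakers, a large steel one and a small copper one, have come back washed and in pieces: put them back together where their tins stand. In each tin seat the strainer top of the same metal, and only then put the cap of that metal over the strainer's neck, each piece fully home and upright. Do not push the tins out of place, and leave the muddler, the jigger and the wine stopper alone.

Things in the scene. Friction and masses are not known exactly. Their poses are not given: they have to be found in the camera images.
- steel_tin: Body of the large shaker: silvery polished steel beaker, loose, standing mouth up, 125 mm high, widening from 60 mm at the foot to 81 mm over the rim; mouth 76 mm inside, wall 2.5 mm; 0.18 to 0.36 kg. Origin: centre of the underside, z up.
- steel_strainer: Large steel strainer top, solid, 66 mm high, standing on its skirt. Skirt 72.4 mm across, 14 high, foot tapered to 64.4; flange 83 across, its underside 14 above the origin, lands on the tin's rim; dome up to a ledge 48 across at 33; neck 35 across from 33 to 60 (grip here), rounded holed end at 66. Origin: centre of the underside, z up; seated it is 111 mm above the tin's origin. About 0.11 kg.
- steel_cap: Cap of the large shaker: steel thimble, open below, standing on its rim, 44 mm across and 44.5 mm high with a rounded closed top; bore 39 mm across and 36 mm deep, which goes over the neck of the steel strainer until the rim rests on the ledge. Origin: centre of the rim's underside, z up; seated it is 33 mm above the strainer's origin. About 0.06 kg.
- copper_tin: Body of the small shaker: reddish copper beaker, loose, standing mouth up, 95 mm high, widening from 46 mm at the foot to 63 mm over the rim; mouth 58 mm inside, wall 2.5 mm; 0.13 to 0.25 kg. Origin: centre of the underside, z up.
- copper_strainer: Small copper strainer top, solid, 56 mm high, standing on its skirt. Skirt 54.4 mm across, 14 high, foot tapered to 46.4; flange 65 across, its underside 14 above the origin, lands on the tin's rim; dome up to a ledge 38 across at 29; neck 27 across from 29 to 50 (grip here), rounded holed end at 56. Origin: centre of the underside, z up; seated it is 81 mm above the tin's origin. About 0.07 kg.
- copper_cap: Cap of the small shaker: copper thimble, open below, standing on its rim, 36 mm across and 38.5 mm high with a rounded closed top; bore 31 mm across and 30 mm deep, which goes over the neck of the copper strainer until the rim rests on the ledge. Origin: centre of the rim's underside, z up; seated it is 29 mm above the strainer's origin. About 0.04 kg.
- muddler: Bystander: turned walnut muddler lying behind the tins on the right, 200 mm long (along its y axis), 29 mm thick. Origin: centre of its underside.
- jigger: Bystander: silvery double-cone measure standing behind the tins, 43 mm across, 84 mm high. Origin: centre of its underside.
- stopper: Bystander: small silvery wine stopper with two black rings, standing on its round cap in front of the tins, 34 mm across, 45 mm high. Origin: centre of its underside.
Not all that is in view belongs to the job. Leave any turquoise look-alike of the copper_cap alone. What is shaped like the copper_strainer but blue is not meant.

How it is judged:
By the outcome, as a careful person would: the job done as asked, in the order asked, and still so for the second after the job is handed in, with the robot touching nothing.
It also fails if it takes over 128 s, if anything falls off the work surface, if the arm or the gripper's body presses on something with over 40 N, if the wrist force passes 120 N, or if a joint passes its speed limit or range.

## Working session

There is one attempt and no reset: what is moved stays moved. The work goes in short steps, Python scripts to look and compute and a shell command to move; the robot and the scene stay as the last step left them, time stands still between calls to the robot, and variables do not carry over. Pictures are saved under pics/ and viewed, at most 14 in all, crops included, and the job is handed in when it is done.

```bash
mkdir -p pics
python3 - <<'E'
from plant import bot
import cv2,numpy as np
for n in("scene","top"):
    p,d=bot.grab_frame(n); cv2.imwrite(f"pics/{n}0.png",p); np.save(f"{n}0.npy",d)
    c=bot.camera_model(n); print(n,c["K"],c["R"],c["t"], -np.array(c["R"]).T@c["t"])
s=bot.get_state(); print(s)
E
```

```text
scene [[427.93063096   0.         256.75225076]
 [  0.         427.93063096 190.37023804]
 [  0.           0.           1.        ]] [[-0.61011566 -0.79211467 -0.01769821]
 [-0.54135478  0.43307341 -0.72068191]
 [ 0.57852734 -0.43011831 -0.69303994]] [0.32276617 0.29686141 0.92351578] [-0.17664709  0.52432609  0.85968835]
top [[359.27697276   0.         257.31924636]
 [  0.         359.27697276 193.15954864]
 [  0.           0.           1.        ]] [[ 0.07749425 -0.9969783  -0.00537652]
 [-0.97612842 -0.07477392 -0.20391707]
 [ 0.20289887  0.02105058 -0.9789734 ]] [-0.04333994  0.54182099  0.87423658] [ 0.35486384 -0.02109809  0.96610789]
{'clock': 0.1, 'joint_pos': array([ 1.2408021 ,  0.6898971 , -0.19454536,  1.56629039,  0.15727521,
        0.90250471, -0.21510832]), 'dq': array([ 0.00108137, -0.00219254, -0.00146793, -0.00329651, -0.00152146,
       -0.0015041 ,  0.00051214]), 'effort': array([-3.37196150e-03, -5.40607953e+01, -1.27127811e+00, -1.58987796e+01,
        9.45845386e-03,  4.39518233e-03,  4.61998653e-07]), 'position': array([ 0.2221466 , -0.58353279,  0.23055334]), 'tool_rot': array([[ 9.34525579e-01,  3.55895295e-01, -6.94414860e-04],
       [ 3.55895960e-01, -9.34524277e-01,  1.56222923e-03],
       [-9.29575118e-05, -1.70708262e-03, -9.99998539e-01]]), 'wrist_force': array([-0.80855885,  0.16082913,  0.95432191]), 'torque': array([-0.00326729,  0.02350557, -0.00267709]), 'finger_force': 0.0, 'width': 0.08558568245078912}
```

View pics/scene0.png

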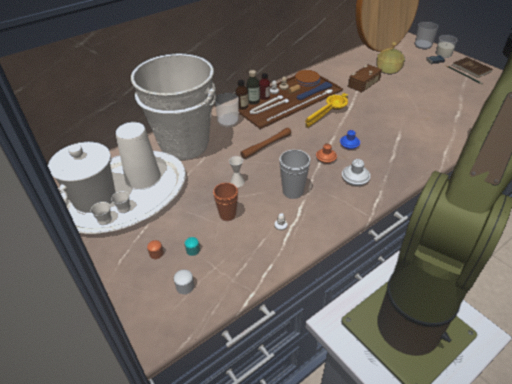

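View pics/top0.png

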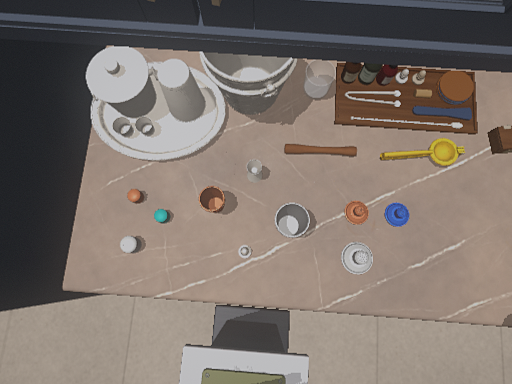

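The scene view shows the copper cap at (155,249), the turquoise look-alike at (192,245) and the steel cap at (183,281). The copper tin is at (227,201) and the steel tin at (294,174). The copper strainer is at (327,151), the blue look-alike at (350,140) and the steel strainer at (356,172).
In the top view, the same order is (135,196), (161,216), (129,245), (212,200), (292,221), (357,213), (397,215) and (357,258).
The reddish ones fit the copper pieces. I'll confirm that in one enlarged crop and measure.

```bash
cat > h.py <<'E'
import numpy as np,cv2
from plant import bot
from scipy.optimize import least_squares
def cloud(n,d):
    c=bot.camera_model(n);K=np.array(c["K"]);R=np.array(c["R"]);t=np.array(c["t"])
    v,u=np.indices(d.shape); P=np.stack([(u-K[0,2])/K[0,0]*d,(v-K[1,2])/K[1,1]*d,d],-1)
    return (P-t)@R
def proj(n,X):
    c=bot.camera_model(n);p=c["K"]@(np.array(c["R"])@X+c["t"]);return p[:2]/p[2]
def ray(n,u,v,z):
    c=bot.camera_model(n);R=np.array(c["R"]);o=-R.T@c["t"];r=R.T@np.linalg.solve(c["K"],[u,v,1.])
    return o+r*(z-o[2])/r[2]
def near(C,d,xy,rad,z0,z1):
    m=(d>0)&(np.hypot(C[...,0]-xy[0],C[...,1]-xy[1])<rad)&(C[...,2]>z0)&(C[...,2]<z1)
    return C[m],m
def circ(P,r=None):
    x0=P[:,:2].mean(0)
    f=(lambda q:np.hypot(*(P[:,:2]-q[:2]).T)-(r or q[2]))
    s=least_squares(f,[*x0]+([] if r else [.03]),loss='soft_l1',f_scale=.001);return s.x
E
python3 - <<'E'
from h import *
a=cv2.imread('pics/scene0.png');b=cv2.imread('pics/top0.png')
f=lambda i,x,y,w,h:cv2.resize(i[y:y+h,x:x+w],(400,300),interpolation=cv2.INTER_CUBIC)
cv2.imwrite('pics/crop1.png',np.vstack([np.hstack([f(a,130,215,100,75),f(a,295,115,100,75)]),np.hstack([f(b,90,175,100,75),f(b,325,195,100,75)])]))
print('table z', [np.round(cloud(n,np.load(n+'0.npy'))[[220,],[300]] ,4) for n in('top',)])
objs=dict(ccap=(135,196,.0385,'t'),scap=(129,245,.0445,'t'),ctin=(212,200,.095,'t'),stin=(292,221,.125,'t'),cstr=(357,210,.056,'t'),sstr=(358,257,.066,'t'),jig=(255,171,.084,''),stop=(244,251,.045,''),tcap=(161,216,.0385,''))
for k,(u,v,h,_) in objs.items():
    p=ray('top',u,v,h)
    out=[]
    for n in('top','scene'):
        d=np.load(n+'0.npy');C=cloud(n,d)
        P,m=near(C,d,p,.06 if 't'in k[1:] and k!='tcap' else .035,.006,.2)
        q=P[P[:,2]>P[:,2].max()-.006]
        out+= [n,len(P),np.round(P[:,2].max(),4),np.round((q[:,:2].max(0)+q[:,:2].min(0))/2,4),np.round(np.ptp(q[:,:2],0),3)]
    print(k,np.round(p,3),*out)
E
```

```text
table z [array([[ 0.485 , -0.1173,  0.0363]])]
ccap [0.515 0.32  0.038] top 182 0.0419 [0.5176 0.325 ] [0.027 0.03 ] scene 221 0.0421 [0.5164 0.3314] [0.026 0.028]
scap [0.386 0.314 0.044] top 293 0.0488 [0.3886 0.3185] [0.036 0.035] scene 380 0.0462 [0.3862 0.3231] [0.041 0.04 ]
ctin [0.51  0.108 0.095] top 458 0.0992 [0.5135 0.1097] [0.063 0.063] scene 740 0.0991 [0.5128 0.1152] [0.064 0.064]
stin [ 0.469 -0.09   0.125] top 693 0.1287 [ 0.4718 -0.0892] [0.081 0.08 ] scene 1191 0.1275 [ 0.4718 -0.0855] [0.081 0.081]
cstr [ 0.519 -0.259  0.056] top 455 0.0598 [ 0.5197 -0.2671] [0.021 0.021] scene 275 0.0576 [ 0.5189 -0.26  ] [0.022 0.021]
sstr [ 0.4   -0.262  0.066] top 806 0.0696 [ 0.3997 -0.2706] [0.027 0.027] scene 516 0.0692 [ 0.3997 -0.266 ] [0.026 0.028]
jig [0.595 0.008 0.084] top 277 0.0869 [0.6056 0.0118] [0.038 0.037] scene 291 0.0853 [0.6062 0.0146] [0.039 0.04 ]
stop [0.394 0.021 0.045] top 126 0.0463 [0.3953 0.0209] [0.013 0.016] scene 139 0.0462 [0.3944 0.0245] [0.011 0.011]
tcap [0.467 0.244 0.038] top 178 0.0425 [0.4699 0.2494] [0.027 0.028] scene 219 0.0409 [0.4679 0.251 ] [0.032 0.03 ]
```

View pics/crop1.png

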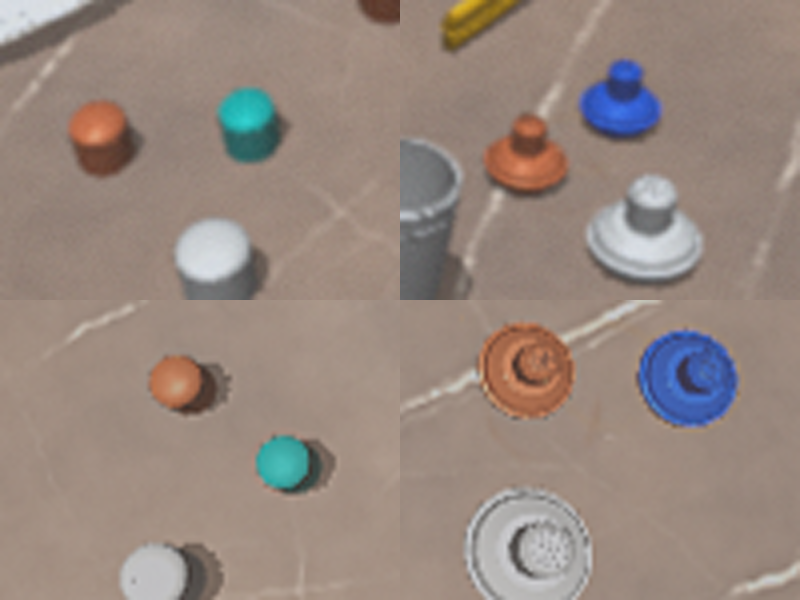

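```bash
python3 -m creep '[{"dp":[0,0,-1],"rot":[0,0,1.3],"gripper":60}]' ; python3 -m creep '[{"dp":[0,0,0],"rot":[0,0,1],"gripper":60},{"dp":[0,0,0],"rot":[0,0,1],"gripper":60},{"dp":[0,0,0],"rot":[0,0,1],"gripper":60},{"dp":[0,0,0],"rot":[0,0,1],"gripper":60},{"dp":[0,0,0],"rot":[0,0,1],"gripper":60},{"dp":[0,0,0],"rot":[0,0,0.2],"gripper":60}]'
```

```text
clock: 0.7
position: [0.2224, -0.5837, 0.2309]
tool_rot: [[1.0, 0.0, -0.001], [0.0, -1.0, 0.001], [-0.001, -0.001, -1.0]]
wrist_force: [-1.3, 0.1, -0.1]
width: 0.0599
finger_force: 0.0out of range: a turn must lie within [-1, 1]
```

The enlarged crops confirm it. The reddish-copper cap is the left one (the turquoise one is the decoy), the reddish-copper strainer sits left of the blue decoy, and the steel pieces are unmistakable. The measured heights and diameters match the descriptions to within a few mm. First I go to the steel strainer.

```bash
python3 -m creep '[{"dp":[0.5,-0.95,0],"rot":[0,0,0],"gripper":60},{"dp":[0.5,-0.95,0],"rot":[0,0,0],"gripper":60},{"dp":[0.5,-0.95,0],"rot":[0,0,0],"gripper":60},{"dp":[0.5,-0.95,0],"rot":[0,0,0],"gripper":60},{"dp":[0.5,-0.95,0],"rot":[0,0,0],"gripper":60},{"dp":[0.6,-0.95,0],"rot":[0,0,0],"gripper":60},{"dp":[0.6,-0.95,0],"rot":[0,0,0],"gripper":60},{"dp":[0.6,-0.95,0],"rot":[0,0,0],"gripper":60}]'; python3 -m creep '[{"dp":[0.6,-0.97,0],"rot":[0,0,0],"gripper":60},{"dp":[0.6,-0.97,0],"rot":[0,0,0],"gripper":60},{"dp":[0.4,-0.97,0],"rot":[0,0,0],"gripper":60},{"dp":[0,0,1],"rot":[0,0,0],"gripper":60},{"dp":[0,0,1],"rot":[0,0,0],"gripper":60},{"dp":[0,0,1],"rot":[0,0,0],"gripper":60},{"dp":[0,0,0.5],"rot":[0,0,0],"gripper":60},{"dp":[0,0,0],"rot":[0,0,0],"gripper":60}]'
cat > look.py <<'E'
import sys
from h import *
n=sys.argv[1]
ims=[]
for c in('scene','top'):
    p,d=bot.grab_frame(c);np.save(c+n+'.npy',d);cv2.imwrite(f'pics/{c}{n}.raw.png',p)
    s=bot.get_state()['position'];u,v=proj(c,s-[0,0,float(sys.argv[2]) if len(sys.argv)>2 else 0]);x=int(min(max(u-50,0),412));y=int(min(max(v-50,0),284))
    ims.append(cv2.resize(p[y:y+100,x:x+100],(400,400),interpolation=cv2.INTER_CUBIC));print(c,'crop origin',x,y,'proj TCP',u.round(),v.round())
cv2.imwrite(f'pics/look{n}.png',np.hstack(ims))
E
python3 look.py 1
```

```text
clock: 1.5
position: [0.3517, -0.3547, 0.2312]
tool_rot: [[1.0, 0.002, -0.0], [0.002, -1.0, 0.0], [-0.0, -0.0, -1.0]]
wrist_force: [0.9, -0.2, -0.4]
width: 0.06
finger_force: 0.0
clock: 2.3
position: [0.398, -0.2678, 0.1245]
tool_rot: [[1.0, 0.002, -0.004], [0.002, -1.0, 0.002], [-0.004, -0.002, -1.0]]
wrist_force: [0.3, 0.3, 0.6]
width: 0.06
finger_force: 0.0
scene crop origin 311 94 proj TCP 362.0 145.0
top crop origin 318 206 proj TCP 368.0 257.0
```

View pics/look1.png

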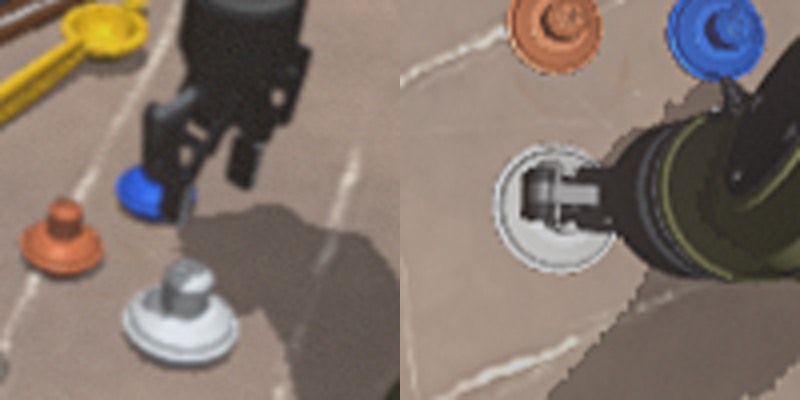

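The scene crop shows the fingers straddling above the steel neck, and the top crop agrees. I descend and grip.

```bash
python3 -m creep '[{"dp":[0.05,0,0.8],"rot":[0,0,0],"gripper":60},{"dp":[0,0,0.8],"rot":[0,0,0],"gripper":60},{"dp":[0,0,0.8],"rot":[0,0,0],"gripper":60},{"dp":[0,0,0.4],"rot":[0,0,0],"gripper":60},{"dp":[0,0,0.1],"rot":[0,0,0],"gripper":60},{"dp":[0,0,0],"rot":[0,0,0],"gripper":60},{"dp":[0,0,0],"rot":[0,0,0],"gripper":45}]' 40; python3 -m creep '[{"dp":[0,0,0],"rot":[0,0,0],"gripper":25},{"dp":[0,0,0],"rot":[0,0,0],"gripper":25},{"dp":[0,0,0],"rot":[0,0,0],"gripper":25},{"dp":[0,0,0],"rot":[0,0,0],"gripper":25}]' 40
```

```text
clock: 3.1
position: [0.4013, -0.2691, 0.0403]
tool_rot: [[1.0, 0.001, 0.002], [0.001, -1.0, -0.001], [0.002, 0.001, -1.0]]
wrist_force: [-0.3, -0.2, -0.2]
width: 0.0468
finger_force: 0.0
clock: 3.5
position: [0.4013, -0.2691, 0.0406]
tool_rot: [[1.0, 0.001, 0.002], [0.001, -1.0, -0.001], [0.002, 0.001, -1.0]]
wrist_force: [-0.7, -0.2, 6.4]
width: 0.0332
finger_force: 39.4
```

The width of 33.2 mm is below the 35 mm neck, so the pads sit on the rounded end. I reopen, go 6 mm lower and regrip.

```bash
python3 -m creep '[{"dp":[0,0,0],"rot":[0,0,0],"gripper":50},{"dp":[0,0,0],"rot":[0,0,0],"gripper":50},{"dp":[0,0,0.2],"rot":[0,0,0],"gripper":50},{"dp":[0,0,0],"rot":[0,0,0],"gripper":25},{"dp":[0,0,0],"rot":[0,0,0],"gripper":25},{"dp":[0,0,0],"rot":[0,0,0],"gripper":25},{"dp":[0,0,0],"rot":[0,0,0],"gripper":25},{"dp":[0,0,0],"rot":[0,0,0],"gripper":25}]' 60
```

```text
clock: 4.3
position: [0.4006, -0.2687, 0.0332]
tool_rot: [[1.0, 0.001, -0.0], [0.001, -1.0, 0.0], [-0.0, -0.0, -1.0]]
wrist_force: [0.1, 1.0, -0.3]
width: 0.033
finger_force: 59.6
```

```bash
python3 -m creep '[{"dp":[0,0,-0.3],"rot":[0,0,0],"gripper":25},{"dp":[0,0,-0.7],"rot":[0,0,0],"gripper":25},{"dp":[0,0,-1],"rot":[0,0,0],"gripper":25},{"dp":[0,0,-1],"rot":[0,0,0],"gripper":25},{"dp":[0,0,-1],"rot":[0,0,0],"gripper":25},{"dp":[0,0,-1],"rot":[0,0,0],"gripper":25},{"dp":[0,0,-0.7],"rot":[0,0,0],"gripper":25},{"dp":[0,0,0],"rot":[0,0,0],"gripper":25}]'; python3 look.py 2
cat > held.py <<'E'
import sys
from h import *
# flange rim of held strainer: args tag, z of flange band lo/hi, radius
n,z0,z1,r=sys.argv[1],*map(float,sys.argv[2:5])
s=bot.get_state()['position'];print('tcp',s.round(4))
for c in('top','scene'):
    d=np.load(c+n+'.npy');C=cloud(c,d);P,m=near(C,d,s,r+.02,s[2]+z0,s[2]+z1)
    rr=np.hypot(*(P[:,:2]-s[:2]).T);
    hull=cv2.convexHull((P[:,:2]*1e4).astype(np.int32)).reshape(-1,2)/1e4 if len(P) else P
    print(c,len(P),'box',((P.max(0)+P.min(0))/2).round(4),np.ptp(P,axis=0).round(3),'hullfit',circ(hull,r).round(4))
E
python3 held.py 2 -.03 .003 .0415
```

```text
clock: 5.1
position: [0.402, -0.2696, 0.2074]
tool_rot: [[1.0, 0.0, 0.005], [0.0, -1.0, -0.003], [0.005, 0.003, -1.0]]
wrist_force: [1.6, -0.3, -1.9]
width: 0.0331
finger_force: 59.7
scene crop origin 315 70 proj TCP 366.0 120.0
top crop origin 329 205 proj TCP 379.0 255.0
tcp [ 0.4004 -0.2686  0.2047]
top 542 box [ 0.4012 -0.2654  0.1972] [0.082 0.072 0.021] hullfit [ 0.4011 -0.2714]
scene 414 box [ 0.4008 -0.267   0.1918] [0.078 0.083 0.032] hullfit [ 0.4016 -0.2676]
```

View pics/look2.png

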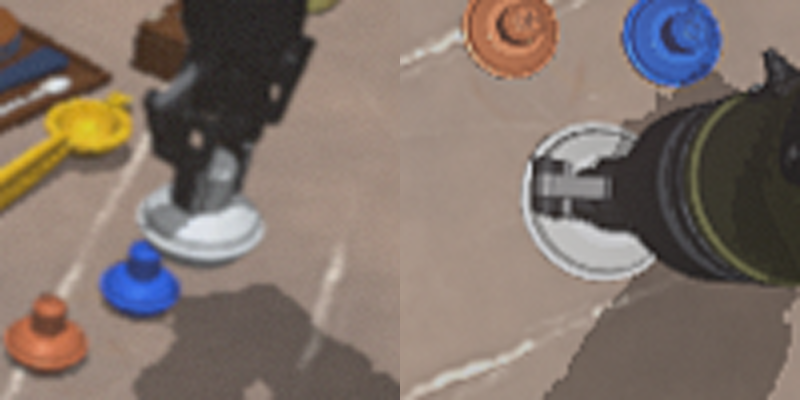

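The crops show the strainer held level and centred, and the average of the two cameras agrees with the TCP to about 1 mm. I refine the tin rims with the same fit.

```bash
cat > fit0.py <<'E'
from h import *
for k,p,h,r in (('stin',(.472,-.087),.125,.0405),('ctin',(.513,.1125),.095,.0315),('cstr flange',(.519,-.2635),.017,.0325),('sstr flange',(.4,-.2685),.017,.0415),('ccap',(.517,.328),.0305,.018),('scap',(.3874,.3208),.036,.022)):
    o=[]
    for c in('top','scene'):
        d=np.load(c+'0.npy');C=cloud(c,d);P,m=near(C,d,p,r+.012,h-.009,h+.011)
        hull=cv2.convexHull((P[:,:2]*1e4).astype(np.int32)).reshape(-1,2)/1e4
        o.append(circ(hull,r)); print(k,c,len(P),o[-1].round(4),'r',circ(hull)[2].round(4))
    print('  mean',np.mean(o,0).round(4))
E
python3 fit0.py
```

```text
stin top 183 [ 0.4719 -0.0893] r 0.0409
stin scene 182 [ 0.4715 -0.0855] r 0.0411
  mean [ 0.4717 -0.0874]
ctin top 134 [0.514  0.1103] r 0.0321
ctin scene 153 [0.5128 0.1143] r 0.0322
  mean [0.5134 0.1123]
cstr flange top 276 [ 0.5199 -0.2678] r 0.0317
cstr flange scene 165 [ 0.5193 -0.2623] r 0.0317
  mean [ 0.5196 -0.2651]
sstr flange top 335 [ 0.3999 -0.2713] r 0.0409
sstr flange scene 226 [ 0.3991 -0.2649] r 0.0398
  mean [ 0.3995 -0.2681]
ccap top 154 [0.5181 0.3262] r 0.0175
ccap scene 161 [0.5169 0.3303] r 0.0176
  mean [0.5175 0.3282]
scap top 242 [0.3888 0.3189] r 0.0213
scap scene 282 [0.3876 0.3232] r 0.0214
  mean [0.3882 0.321 ]
```

```bash
python3 -m creep '[{"dp":[0.4,-0.6,0],"rot":[0,0,0],"gripper":25},{"dp":[0.4,-1,0],"rot":[0,0,0],"gripper":25},{"dp":[0.4,-1,0],"rot":[0,0,0],"gripper":25},{"dp":[0.4,-1,0],"rot":[0,0,0],"gripper":25},{"dp":[0.4,-1,0],"rot":[0,0,0],"gripper":25},{"dp":[0.38,-1,0],"rot":[0,0,0],"gripper":25},{"dp":[0,-0.43,0],"rot":[0,0,0],"gripper":25},{"dp":[0,0,0.6],"rot":[0,0,0],"gripper":25}]'; python3 -m creep '[{"dp":[0,0,0.6],"rot":[0,0,0],"gripper":25},{"dp":[0,0,0],"rot":[0,0,0],"gripper":25},{"dp":[0,0,0],"rot":[0,0,0],"gripper":25}]'; python3 look.py 3 .04
```

```text
clock: 6.0
position: [0.4727, -0.0853, 0.1865]
tool_rot: [[1.0, 0.005, 0.002], [0.005, -1.0, 0.001], [0.002, -0.001, -1.0]]
wrist_force: [0.1, -0.1, -0.6]
width: 0.0332
finger_force: 59.8
clock: 6.3
position: [0.4709, -0.0883, 0.1678]
tool_rot: [[1.0, -0.0, -0.002], [-0.0, -1.0, -0.0], [-0.002, 0.0, -1.0]]
wrist_force: [0.6, -1.4, -0.8]
width: 0.0332
finger_force: 59.8
scene crop origin 245 107 proj TCP 295.0 157.0
top crop origin 241 169 proj TCP 292.0 219.0
```

View pics/look3.png

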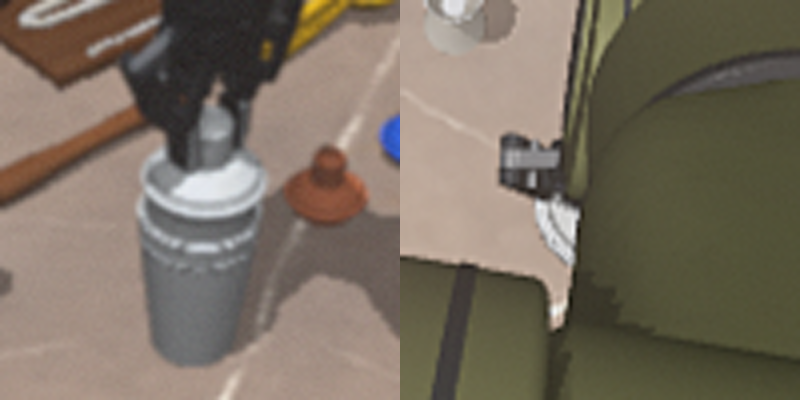

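The scene crop shows the strainer level just above the steel tin's mouth. Checking its centre in the scene view against the tin's scene fit of (.4715,-.0855):

```bash
python3 held.py 3 -.026 .003 .0415
```

```text
tcp [ 0.472  -0.0882  0.1687]
top 92 box [ 0.4524 -0.0608  0.1597] [0.032 0.02  0.019] hullfit [ 0.4658 -0.0973]
scene 392 box [ 0.4693 -0.0861  0.1574] [0.079 0.081 0.029] hullfit [ 0.4701 -0.0866]
```

```bash
python3 -m creep '[{"dp":[0.02,-0.02,0.2],"rot":[0,0,0],"gripper":25},{"dp":[0,0,0.15],"rot":[0,0,0],"gripper":25},{"dp":[0,0,0.15],"rot":[0,0,0],"gripper":25},{"dp":[0,0,0.1],"rot":[0,0,0],"gripper":25},{"dp":[0,0,0.1],"rot":[0,0,0],"gripper":25},{"dp":[0,0,0],"rot":[0,0,0],"gripper":25}]';python3 -m creep '[{"dp":[0,0,0.1],"rot":[0,0,0],"gripper":25},{"dp":[0,0,0],"rot":[0,0,0],"gripper":25}]'
```

```text
clock: 7.0
position: [0.4723, -0.0871, 0.1469]
tool_rot: [[1.0, 0.001, -0.001], [0.001, -1.0, 0.0], [-0.001, -0.0, -1.0]]
wrist_force: [-1.3, -0.1, -0.9]
width: 0.0332
finger_force: 59.8
clock: 7.2
position: [0.4727, -0.0871, 0.1442]
tool_rot: [[1.0, 0.001, 0.0], [0.001, -1.0, -0.0], [0.0, 0.0, -1.0]]
wrist_force: [-0.3, 0.4, -1.4]
width: 0.0331
finger_force: 59.9
```

```bash
python3 -m creep '[{"dp":[0,0,0.04],"rot":[0,0,0],"gripper":25},{"dp":[0,0,0],"rot":[0,0,0],"gripper":25}]';python3 -m creep '[{"dp":[0,0,0.04],"rot":[0,0,0],"gripper":25},{"dp":[0,0,0],"rot":[0,0,0],"gripper":25}]'
```

```text
clock: 7.4
position: [0.4728, -0.0872, 0.144]
tool_rot: [[1.0, 0.001, 0.001], [0.001, -1.0, -0.0], [0.001, 0.0, -1.0]]
wrist_force: [-0.7, 0.5, 8.2]
width: 0.0331
finger_force: 60.8
clock: 7.6
position: [0.4731, -0.0872, 0.144]
tool_rot: [[1.0, 0.001, 0.002], [0.001, -1.0, -0.0], [0.002, 0.0, -1.0]]
wrist_force: [-3.9, 1.1, 21.7]
width: 0.0326
finger_force: 62.1
```

Contact came at the expected height: TCP .144, so the strainer's origin is about .111. I release and rise.

```bash
python3 -m creep '[{"dp":[0,0,-0.07],"rot":[0,0,0],"gripper":25},{"dp":[0,0,0],"rot":[0,0,0],"gripper":60},{"dp":[0,0,0],"rot":[0,0,0],"gripper":60},{"dp":[0,0,0],"rot":[0,0,0],"gripper":60},{"dp":[0,0,-0.5],"rot":[0,0,0],"gripper":60},{"dp":[0,0,-1],"rot":[0,0,0],"gripper":60},{"dp":[0,0,-1],"rot":[0,0,0],"gripper":60},{"dp":[0,0,-0.4],"rot":[0,0,0],"gripper":60}]';python3 -m creep '[{"dp":[0.25,0.8,0],"rot":[0,0,0],"gripper":50},{"dp":[0.25,1,0],"rot":[0,0,0],"gripper":50},{"dp":[0.25,1,0],"rot":[0,0,0],"gripper":50},{"dp":[0.25,1,0],"rot":[0,0,0],"gripper":50},{"dp":[0.3,1,0.5],"rot":[0,0,0],"gripper":50},{"dp":[0.25,1,1],"rot":[0,0,0],"gripper":50},{"dp":[0,0.1,1],"rot":[0,0,0],"gripper":50},{"dp":[0,0,0],"rot":[0,0,0],"gripper":50}]'; python3 look.py 4
```

```text
clock: 8.4
position: [0.4737, -0.0873, 0.2331]
tool_rot: [[1.0, 0.001, 0.004], [0.001, -1.0, -0.0], [0.004, 0.0, -1.0]]
wrist_force: [0.4, 0.2, -0.4]
width: 0.0601
finger_force: 0.0
clock: 9.2
position: [0.5159, -0.2641, 0.152]
tool_rot: [[1.0, -0.001, -0.008], [-0.001, -1.0, 0.003], [-0.008, -0.003, -1.0]]
wrist_force: [-1.1, 1.0, -0.4]
width: 0.0499
finger_force: 0.0
scene crop origin 280 67 proj TCP 331.0 118.0
top crop origin 320 153 proj TCP 370.0 203.0
```

Run:
```python
from h import *
for c in('top','scene'):
    d=np.load(c+'4.npy');C=cloud(c,d)
    for k,z0,z1,r in(('flange',.116,.140,.0415),('neck',.15,.185,.0175),('rim',.09,.118,.0395)):
        P,m=near(C,d,(.4717,-.0874),.055,z0,z1)
        if len(P)<30: continue
        hull=cv2.convexHull((P[:,:2]*1e4).astype(np.int32)).reshape(-1,2)/1e4
        print(c,k,len(P),circ(hull,r).round(4),'zmax',P[:,2].max().round(4))
```

```text
top flange 479 [ 0.4724 -0.0896] zmax 0.14
top neck 208 [ 0.473  -0.0892] zmax 0.181
scene flange 354 [ 0.4711 -0.0849] zmax 0.14
scene neck 173 [ 0.4715 -0.084 ] zmax 0.1793
scene rim 212 [ 0.4706 -0.0838] zmax 0.1179
```

View pics/scene4.raw.png

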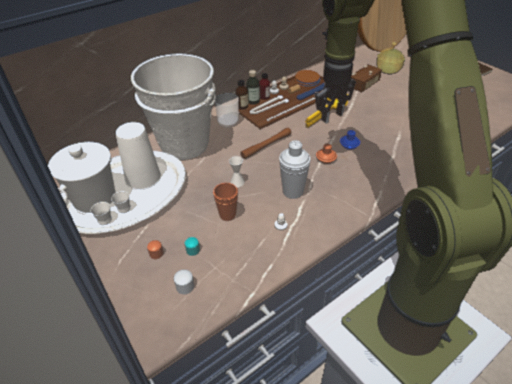

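The scene shows the steel strainer seated in its tin at (294,160), with height and centre consistent with the fit. Next is the copper strainer.

```bash
python3 -m creep '[{"dp":[0.05,0,1],"rot":[0,0,0],"gripper":50},{"dp":[0,0,1],"rot":[0,0,0],"gripper":50},{"dp":[0,0,0.8],"rot":[0,0,0],"gripper":50},{"dp":[0,0,0.5],"rot":[0,0,0],"gripper":50},{"dp":[0,0,0],"rot":[0,0,0],"gripper":50},{"dp":[0,0,0],"rot":[0,0,0],"gripper":50}]'
```

```text
clock: 9.9
position: [0.5217, -0.264, 0.0583]
tool_rot: [[1.0, 0.001, 0.002], [0.001, -1.0, -0.001], [0.002, 0.001, -1.0]]
wrist_force: [0.1, -0.2, -0.6]
width: 0.0501
finger_force: 0.0
```

```bash
python3 -m creep '[{"dp":[-0.04,0,0.6],"rot":[0,0,0],"gripper":50},{"dp":[0,0,0.3],"rot":[0,0,0],"gripper":50},{"dp":[0,0,0],"rot":[0,0,0],"gripper":40},{"dp":[0,0,0],"rot":[0,0,0],"gripper":15},{"dp":[0,0,0],"rot":[0,0,0],"gripper":15},{"dp":[0,0,0],"rot":[0,0,0],"gripper":15},{"dp":[0,0,0],"rot":[0,0,0],"gripper":15},{"dp":[0,0,0],"rot":[0,0,0],"gripper":15}]' 50
```

```text
clock: 10.7
position: [0.5202, -0.2644, 0.031]
tool_rot: [[1.0, 0.001, 0.002], [0.001, -1.0, -0.001], [0.002, 0.001, -1.0]]
wrist_force: [-0.8, 0.5, 5.9]
width: 0.0251
finger_force: 49.8
```

```bash
python3 -m creep '[{"dp":[0,0,-0.3],"rot":[0,0,0],"gripper":15},{"dp":[0,0,-1],"rot":[0,0,0],"gripper":15},{"dp":[0,0,-1],"rot":[0,0,0],"gripper":15},{"dp":[0,0,-1],"rot":[0,0,0],"gripper":15},{"dp":[0,0,-1],"rot":[0,0,0],"gripper":15},{"dp":[0,0,-1],"rot":[0,0,0],"gripper":15},{"dp":[0,0,-1],"rot":[0,0,0],"gripper":15},{"dp":[0,0,-0.7],"rot":[0,0,0],"gripper":15}]'; python3 -m creep '[{"dp":[0,-0.5,0],"rot":[0,0,0],"gripper":15},{"dp":[0,-1,0],"rot":[0,0,0],"gripper":15},{"dp":[0,-1,0],"rot":[0,0,0],"gripper":15},{"dp":[0,-1,0],"rot":[0,0,0],"gripper":15},{"dp":[0,-1,0],"rot":[0,0,0],"gripper":15},{"dp":[0,-1,0],"rot":[0,0,0],"gripper":15},{"dp":[0,-1,0],"rot":[0,0,0],"gripper":15},{"dp":[0,-1,0],"rot":[0,0,0],"gripper":15}]'; python3 -m creep '[{"dp":[-0.05,-1,0],"rot":[0,0,0],"gripper":15},{"dp":[-0.05,-1,0],"rot":[0,0,0],"gripper":15},{"dp":[-0.05,-1,0],"rot":[0,0,0],"gripper":15},{"dp":[-0.05,-1,0],"rot":[0,0,0],"gripper":15},{"dp":[0,-0.6,0],"rot":[0,0,0],"gripper":15},{"dp":[0,-0.45,0],"rot":[0,0,0],"gripper":15},{"dp":[0,0,0.5],"rot":[0,0,0],"gripper":15},{"dp":[0,0,0.5],"rot":[0,0,0],"gripper":15}]'; python3 -m creep '[{"dp":[0,0,1],"rot":[0,0,0],"gripper":15},{"dp":[0,0,0.8],"rot":[0,0,0],"gripper":15},{"dp":[0,0,0],"rot":[0,0,0],"gripper":15},{"dp":[0,0,0],"rot":[0,0,0],"gripper":15}]'; python3 look.py 5 .04; python3 held.py 5 -.026 .003 .0325
```

```text
clock: 11.5
position: [0.5196, -0.2643, 0.2425]
tool_rot: [[1.0, 0.001, 0.002], [0.001, -1.0, -0.001], [0.002, 0.001, -1.0]]
wrist_force: [-0.1, -0.7, -1.2]
width: 0.0254
finger_force: 49.3
clock: 12.3
position: [0.5177, -0.0367, 0.239]
tool_rot: [[1.0, 0.002, -0.003], [0.002, -1.0, 0.0], [-0.003, -0.0, -1.0]]
wrist_force: [1.0, -0.2, -0.4]
width: 0.0251
finger_force: 49.3
clock: 13.1
position: [0.5125, 0.1131, 0.2093]
tool_rot: [[1.0, 0.002, -0.0], [0.002, -1.0, -0.0], [-0.0, 0.0, -1.0]]
wrist_force: [-0.5, 0.1, -1.1]
width: 0.0251
finger_force: 49.3
clock: 13.5
position: [0.5127, 0.1122, 0.1559]
tool_rot: [[1.0, 0.0, -0.001], [0.0, -1.0, -0.001], [-0.001, 0.001, -1.0]]
wrist_force: [-0.1, -0.0, -0.2]
width: 0.0251
finger_force: 49.3
scene crop origin 174 133 proj TCP 225.0 184.0
top crop origin 159 146 proj TCP 209.0 196.0
tcp [0.5139 0.1125 0.157 ]
top 197 box [0.496  0.1071 0.1489] [0.029 0.057 0.019] hullfit [0.5144 0.1101]
scene 278 box [0.5092 0.1137 0.1455] [0.061 0.064 0.029] hullfit [0.5119 0.1136]
```

View pics/look5.png

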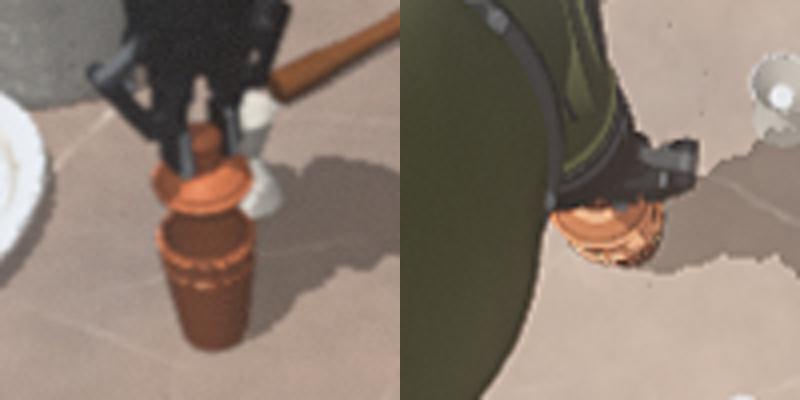

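The crops show the copper strainer level above the copper tin, and both fits agree with the tin to under 1 mm. Lowering it.

```bash
python3 -m creep '[{"dp":[0.01,-0.01,0.5],"rot":[0,0,0],"gripper":15},{"dp":[0,0,0.3],"rot":[0,0,0],"gripper":15},{"dp":[0,0,0.2],"rot":[0,0,0],"gripper":15},{"dp":[0,0,0.15],"rot":[0,0,0],"gripper":15},{"dp":[0,0,0.15],"rot":[0,0,0],"gripper":15},{"dp":[0,0,0.1],"rot":[0,0,0],"gripper":15},{"dp":[0,0,0.05],"rot":[0,0,0],"gripper":15},{"dp":[0,0,0],"rot":[0,0,0],"gripper":15}]';python3 -m creep '[{"dp":[0,0,0.05],"rot":[0,0,0],"gripper":15},{"dp":[0,0,0],"rot":[0,0,0],"gripper":15}]';python3 -m creep '[{"dp":[0,0,0.04],"rot":[0,0,0],"gripper":15},{"dp":[0,0,0],"rot":[0,0,0],"gripper":15}]'
```

```text
clock: 14.4
position: [0.5135, 0.1127, 0.1124]
tool_rot: [[1.0, 0.001, -0.0], [0.001, -1.0, -0.0], [-0.0, 0.0, -1.0]]
wrist_force: [-0.2, 0.5, -1.1]
width: 0.0247
finger_force: 49.3
clock: 14.6
position: [0.5139, 0.1128, 0.112]
tool_rot: [[1.0, 0.001, 0.001], [0.001, -1.0, 0.0], [0.001, -0.0, -1.0]]
wrist_force: [-0.9, -0.2, 6.4]
width: 0.0251
finger_force: 50.1
clock: 14.8
position: [0.5144, 0.1128, 0.1119]
tool_rot: [[1.0, 0.0, 0.003], [0.0, -1.0, 0.001], [0.003, -0.001, -1.0]]
wrist_force: [-2.9, 0.3, 17.5]
width: 0.0252
finger_force: 51.2
```

Seated at the expected height. I release and go to the steel cap.

```bash
python3 -m creep '[{"dp":[0,0,-0.07],"rot":[0,0,0],"gripper":15},{"dp":[0,0,0],"rot":[0,0,0],"gripper":55},{"dp":[0,0,0],"rot":[0,0,0],"gripper":55},{"dp":[0,0,0],"rot":[0,0,0],"gripper":55},{"dp":[0,0,-0.5],"rot":[0,0,0],"gripper":55},{"dp":[0,0,-1],"rot":[0,0,0],"gripper":65},{"dp":[0,0,-1],"rot":[0,0,0],"gripper":65},{"dp":[-0.6,-0.8,0],"rot":[0,0,0],"gripper":65}]';python3 -m creep '[{"dp":[-0.6,-1,0],"rot":[0,0,0],"gripper":65},{"dp":[-0.6,-1,0],"rot":[0,0,0],"gripper":65},{"dp":[-0.6,-1,0],"rot":[0,0,0],"gripper":65},{"dp":[-0.6,-1,0],"rot":[0,0,0],"gripper":65},{"dp":[-0.6,-1,0],"rot":[0,0,0],"gripper":65},{"dp":[-0.6,-1,0.5],"rot":[0,0,0],"gripper":65},{"dp":[0,-0.15,1],"rot":[0,0,0],"gripper":65},{"dp":[0,0,0.5],"rot":[0,0,0],"gripper":65}]'; python3 -m creep '[{"dp":[0,0,0],"rot":[0,0,0],"gripper":65},{"dp":[0,0,0],"rot":[0,0,0],"gripper":65}]'; python3 look.py 6
```

```text
clock: 15.6
position: [0.5003, 0.1338, 0.1902]
tool_rot: [[1.0, -0.007, 0.01], [-0.007, -1.0, -0.0], [0.01, 0.0, -1.0]]
wrist_force: [-0.4, -0.1, 0.6]
width: 0.065
finger_force: 0.0
clock: 16.4
position: [0.3856, 0.3228, 0.1251]
tool_rot: [[1.0, 0.005, -0.002], [0.005, -1.0, -0.0], [-0.002, 0.0, -1.0]]
wrist_force: [0.8, -0.4, -0.9]
width: 0.0649
finger_force: 0.0
clock: 16.6
position: [0.3875, 0.3208, 0.1269]
tool_rot: [[1.0, 0.0, -0.0], [0.0, -1.0, -0.001], [-0.0, 0.001, -1.0]]
wrist_force: [-0.3, -0.0, 0.2]
width: 0.065
finger_force: 0.0
scene crop origin 127 202 proj TCP 178.0 253.0
top crop origin 63 191 proj TCP 114.0 242.0
```

View pics/look6.png

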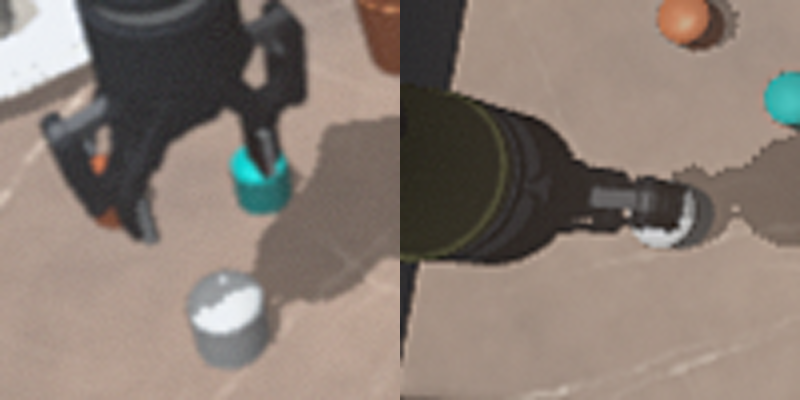

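Run:
```python
from h import *
for c in('top','scene'):
    d=np.load(c+'6.npy');C=cloud(c,d)
    for k,p,z0,z1,r in(('flange',(.5134,.1125),.085,.106,.0325),('neck',(.5134,.1125),.114,.145,.0135),('steelneck',(.472,-.0874),.15,.185,.0175)):
        P,m=near(C,d,p,.045,z0,z1)
        if len(P)<30: continue
        hull=cv2.convexHull((P[:,:2]*1e4).astype(np.int32)).reshape(-1,2)/1e4
        print(c,k,len(P),circ(hull,r).round(4),'zmax',P[:,2].max().round(4))
```

```text
top flange 235 [0.5141 0.11  ] zmax 0.106
top neck 114 [0.5142 0.1099] zmax 0.1398
top steelneck 206 [ 0.4728 -0.0893] zmax 0.1801
scene flange 240 [0.5124 0.1147] zmax 0.1058
scene neck 110 [0.5132 0.1138] zmax 0.1404
scene steelneck 170 [ 0.4718 -0.0847] zmax 0.1789
```

The crops show the open fingers centred over the steel cap and clear of the turquoise one. Both strainers are seated (tops at about .177 and .137, plus the camera's 3 mm z bias). I descend and grip.

```bash
python3 -m creep '[{"dp":[0.02,0,1],"rot":[0,0,0],"gripper":65},{"dp":[0,0,1],"rot":[0,0,0],"gripper":65},{"dp":[0,0,0.9],"rot":[0,0,0],"gripper":65},{"dp":[0,0,0.6],"rot":[0,0,0],"gripper":65},{"dp":[0,0,0.35],"rot":[0,0,0],"gripper":65},{"dp":[0,0,0],"rot":[0,0,0],"gripper":55},{"dp":[0,0,0],"rot":[0,0,0],"gripper":35},{"dp":[0,0,0],"rot":[0,0,0],"gripper":35}]' 40; python3 -m creep '[{"dp":[0,0,0],"rot":[0,0,0],"gripper":35},{"dp":[0,0,0],"rot":[0,0,0],"gripper":35},{"dp":[0,0,0],"rot":[0,0,0],"gripper":35}]'
```

```text
clock: 17.5
position: [0.3886, 0.3215, 0.0125]
tool_rot: [[1.0, 0.001, 0.002], [0.001, -1.0, 0.001], [0.002, -0.001, -1.0]]
wrist_force: [-0.5, 0.1, 0.0]
width: 0.0426
finger_force: 40.5
clock: 17.8
position: [0.3885, 0.3215, 0.0123]
tool_rot: [[1.0, 0.001, 0.002], [0.001, -1.0, 0.001], [0.002, -0.001, -1.0]]
wrist_force: [-0.8, -0.1, 7.2]
width: 0.0426
finger_force: 41.1
```

```bash
python3 -m creep '[{"dp":[0,0,-0.3],"rot":[0,0,0],"gripper":35},{"dp":[0,0,-1],"rot":[0,0,0],"gripper":35},{"dp":[0,0,-1],"rot":[0,0,0],"gripper":35},{"dp":[0,0,-1],"rot":[0,0,0],"gripper":35},{"dp":[0,0,-1],"rot":[0,0,0],"gripper":35},{"dp":[0,0,-1],"rot":[0,0,0],"gripper":35},{"dp":[0,0,-1],"rot":[0,0,0],"gripper":35},{"dp":[0,0,-0.8],"rot":[0,0,0],"gripper":35}]'; python3 -m creep '[{"dp":[0.2,0.6,0],"rot":[0,0,0],"gripper":35},{"dp":[0.2,1,0],"rot":[0,0,0],"gripper":35},{"dp":[0.2,1,0],"rot":[0,0,0],"gripper":35},{"dp":[0.2,1,0],"rot":[0,0,0],"gripper":35},{"dp":[0.2,1,0],"rot":[0,0,0],"gripper":35},{"dp":[0.2,1,0],"rot":[0,0,0],"gripper":35},{"dp":[0.2,1,0],"rot":[0,0,0],"gripper":35},{"dp":[0.2,1,0],"rot":[0,0,0],"gripper":35}]'; python3 -m creep '[{"dp":[0.2,1,0],"rot":[0,0,0],"gripper":35},{"dp":[0.2,1,0],"rot":[0,0,0],"gripper":35},{"dp":[0.2,1,0],"rot":[0,0,0],"gripper":35},{"dp":[0.2,1,0],"rot":[0,0,0],"gripper":35},{"dp":[0.2,1,0],"rot":[0,0,0],"gripper":35},{"dp":[0.2,1,0],"rot":[0,0,0],"gripper":35},{"dp":[0,0,0],"rot":[0,0,0],"gripper":35},{"dp":[0,0,0],"rot":[0,0,0],"gripper":35}]'; python3 look.py 7 .03; python3 held.py 7 -.02 .002 .022
```

```text
clock: 18.6
position: [0.3878, 0.321, 0.2267]
tool_rot: [[1.0, 0.001, 0.001], [0.001, -1.0, 0.001], [0.001, -0.001, -1.0]]
wrist_force: [-0.6, 0.4, -1.6]
width: 0.0424
finger_force: 40.9
clock: 19.4
position: [0.4357, 0.0918, 0.2249]
tool_rot: [[1.0, 0.001, 0.0], [0.001, -1.0, -0.0], [0.0, 0.0, -1.0]]
wrist_force: [0.9, -1.2, -0.3]
width: 0.0423
finger_force: 40.9
clock: 20.2
position: [0.4717, -0.0873, 0.2247]
tool_rot: [[1.0, -0.001, -0.0], [-0.001, -1.0, 0.0], [-0.0, -0.0, -1.0]]
wrist_force: [-0.1, 0.7, -0.7]
width: 0.0422
finger_force: 40.9
scene crop origin 245 87 proj TCP 296.0 137.0
top crop origin 243 165 proj TCP 293.0 215.0
tcp [ 0.4718 -0.0856  0.2246]Traceback (most recent call last):
  File "held.py", line 10, in <module>
    print(c,len(P),'box',((P.max(0)+P.min(0))/2).round(4),np.ptp(P,axis=0).round(3),'hullfit',circ(hull,r).round(4))
                           ~~~~~^^^
    return umr_maximum(a, axis, None, out, keepdims, initial, where)
ValueError: zero-size array to reduction operation maximum which has no identity
```

View pics/look7.png

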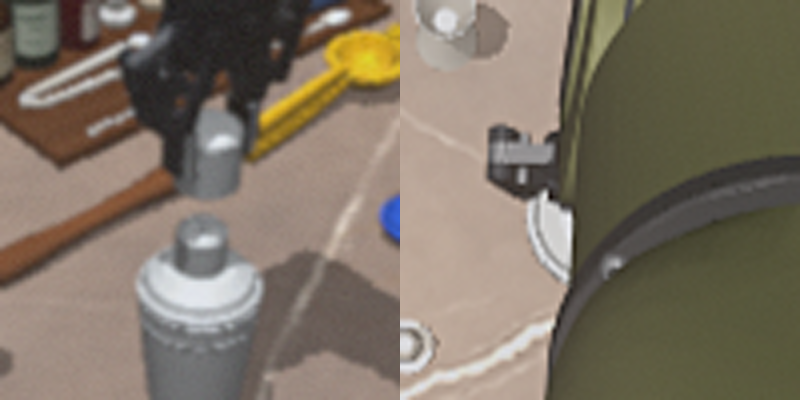

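The scene crop shows the cap upright right above the steel neck. I lower it and watch the force.

```bash
python3 -m creep '[{"dp":[0.01,0.02,0.5],"rot":[0,0,0],"gripper":35},{"dp":[0,0,0.5],"rot":[0,0,0],"gripper":35},{"dp":[0,0,0.2],"rot":[0,0,0],"gripper":35},{"dp":[0,0,0.15],"rot":[0,0,0],"gripper":35},{"dp":[0,0,0],"rot":[0,0,0],"gripper":35}]';python3 -m creep '[{"dp":[0,0,0.2],"rot":[0,0,0],"gripper":35},{"dp":[0,0,0.2],"rot":[0,0,0],"gripper":35},{"dp":[0,0,0],"rot":[0,0,0],"gripper":35}]'
```

```text
clock: 20.8
position: [0.4724, -0.0868, 0.1837]
tool_rot: [[1.0, 0.002, -0.001], [0.002, -1.0, 0.0], [-0.001, -0.0, -1.0]]
wrist_force: [-0.3, 0.2, -0.9]
width: 0.0424
finger_force: 40.9
clock: 21.1
position: [0.4721, -0.0873, 0.1713]
tool_rot: [[1.0, 0.001, -0.001], [0.001, -1.0, 0.0], [-0.001, -0.0, -1.0]]
wrist_force: [0.9, -0.8, -0.7]
width: 0.0422
finger_force: 40.9
```

```bash
python3 -m creep '[{"dp":[0,0,0.2],"rot":[0,0,0],"gripper":35},{"dp":[0,0,0.15],"rot":[0,0,0],"gripper":35},{"dp":[0,0,0.1],"rot":[0,0,0],"gripper":35},{"dp":[0,0,0],"rot":[0,0,0],"gripper":35}]';python3 -m creep '[{"dp":[0,0,0.05],"rot":[0,0,0],"gripper":35},{"dp":[0,0,0],"rot":[0,0,0],"gripper":35}]';python3 -m creep '[{"dp":[0,0,0.04],"rot":[0,0,0],"gripper":35},{"dp":[0,0,0],"rot":[0,0,0],"gripper":35}]'
```

```text
clock: 21.5
position: [0.4722, -0.0874, 0.1579]
tool_rot: [[1.0, 0.001, -0.001], [0.001, -1.0, 0.0], [-0.001, -0.0, -1.0]]
wrist_force: [-0.2, -1.3, -0.2]
width: 0.0425
finger_force: 40.9
clock: 21.7
position: [0.4726, -0.0874, 0.1568]
tool_rot: [[1.0, 0.001, 0.0], [0.001, -1.0, -0.0], [0.0, 0.0, -1.0]]
wrist_force: [0.0, -0.1, -0.6]
width: 0.0422
finger_force: 40.9
clock: 21.9
position: [0.4728, -0.0875, 0.1564]
tool_rot: [[1.0, 0.001, 0.001], [0.001, -1.0, -0.0], [0.001, 0.0, -1.0]]
wrist_force: [-1.6, 0.5, 6.9]
width: 0.0425
finger_force: 41.5
```

Fully home at TCP .1564. I release and go to the copper cap.

```bash
python3 -m creep '[{"dp":[0,0,-0.05],"rot":[0,0,0],"gripper":35},{"dp":[0,0,0],"rot":[0,0,0],"gripper":65},{"dp":[0,0,0],"rot":[0,0,0],"gripper":65},{"dp":[0,0,0],"rot":[0,0,0],"gripper":65},{"dp":[0,0,-0.5],"rot":[0,0,0],"gripper":65},{"dp":[0,0,-1],"rot":[0,0,0],"gripper":65},{"dp":[0,0,-1],"rot":[0,0,0],"gripper":65},{"dp":[0.1,-0.86,0],"rot":[0,0,0],"gripper":60}]';python3 -m creep '[{"dp":[0.1,-1,0],"rot":[0,0,0],"gripper":60},{"dp":[0.1,-1,0],"rot":[0,0,0],"gripper":60},{"dp":[0.1,-1,0],"rot":[0,0,0],"gripper":60},{"dp":[0.1,-1,0],"rot":[0,0,0],"gripper":60},{"dp":[0.1,-1,0],"rot":[0,0,0],"gripper":60},{"dp":[0.1,-1,0],"rot":[0,0,0],"gripper":60},{"dp":[0.1,-1,0],"rot":[0,0,0],"gripper":60},{"dp":[0.1,-1,0],"rot":[0,0,0],"gripper":60}]';python3 -m creep '[{"dp":[0.1,-1,0],"rot":[0,0,0],"gripper":60},{"dp":[0.1,-1,0],"rot":[0,0,0],"gripper":60},{"dp":[0.1,-1,0.5],"rot":[0,0,0],"gripper":60},{"dp":[0.2,-1,1],"rot":[0,0,0],"gripper":60},{"dp":[0.1,-1,1],"rot":[0,0,0],"gripper":60},{"dp":[0,0,1],"rot":[0,0,0],"gripper":60},{"dp":[0,0,0],"rot":[0,0,0],"gripper":60},{"dp":[0,0,0],"rot":[0,0,0],"gripper":60}]'; python3 look.py 8
```

```text
clock: 22.7
position: [0.4775, -0.0653, 0.2354]
tool_rot: [[1.0, -0.006, 0.007], [-0.006, -1.0, -0.003], [0.007, 0.003, -1.0]]
wrist_force: [1.4, 0.9, -0.3]
width: 0.0598
finger_force: 0.0
clock: 23.5
position: [0.4992, 0.1796, 0.232]
tool_rot: [[1.0, 0.001, -0.0], [0.001, -1.0, -0.0], [-0.0, 0.0, -1.0]]
wrist_force: [0.9, 1.3, -0.2]
width: 0.0601
finger_force: 0.0
clock: 24.3
position: [0.5172, 0.3273, 0.1272]
tool_rot: [[1.0, -0.0, -0.001], [-0.0, -1.0, -0.002], [-0.001, 0.002, -1.0]]
wrist_force: [0.0, 0.3, 0.7]
width: 0.06
finger_force: 0.0
scene crop origin 96 168 proj TCP 147.0 219.0
top crop origin 69 136 proj TCP 119.0 187.0
```

View pics/look8.png

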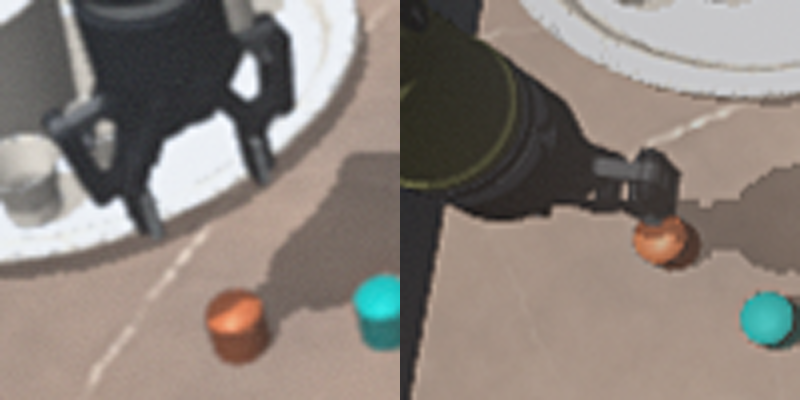

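The crops show the fingers over the copper cap, with the turquoise one well aside. I descend and grip.

```bash
python3 -m creep '[{"dp":[0.02,-0.03,1],"rot":[0,0,0],"gripper":60},{"dp":[0,0,1],"rot":[0,0,0],"gripper":60},{"dp":[0,0,0.9],"rot":[0,0,0],"gripper":60},{"dp":[0,0,0.6],"rot":[0,0,0],"gripper":60},{"dp":[0,0,0.4],"rot":[0,0,0],"gripper":60},{"dp":[0,0,0],"rot":[0,0,0],"gripper":50},{"dp":[0,0,0],"rot":[0,0,0],"gripper":25},{"dp":[0,0,0],"rot":[0,0,0],"gripper":25}]' 40; python3 -m creep '[{"dp":[0,0,0],"rot":[0,0,0],"gripper":25},{"dp":[0,0,0],"rot":[0,0,0],"gripper":25},{"dp":[0,0,0],"rot":[0,0,0],"gripper":25}]'
```

```text
clock: 25.2
position: [0.519, 0.3298, 0.0118]
tool_rot: [[1.0, 0.0, 0.002], [0.0, -1.0, 0.001], [0.002, -0.001, -1.0]]
wrist_force: [0.0, 0.4, 0.6]
width: 0.0337
finger_force: 39.7
clock: 25.5
position: [0.519, 0.3298, 0.0117]
tool_rot: [[1.0, 0.001, 0.003], [0.001, -1.0, 0.001], [0.003, -0.001, -1.0]]
wrist_force: [-0.2, -1.4, 5.3]
width: 0.034
finger_force: 40.5
```

```bash
python3 -m creep '[{"dp":[0,0,-0.3],"rot":[0,0,0],"gripper":25},{"dp":[0,0,-1],"rot":[0,0,0],"gripper":25},{"dp":[0,0,-1],"rot":[0,0,0],"gripper":25},{"dp":[0,0,-1],"rot":[0,0,0],"gripper":25},{"dp":[0,0,-1],"rot":[0,0,0],"gripper":25},{"dp":[0,0,-1],"rot":[0,0,0],"gripper":25},{"dp":[0,0,-0.4],"rot":[0,0,0],"gripper":25},{"dp":[0,0.5,0],"rot":[0,0,0],"gripper":25}]'; python3 -m creep '[{"dp":[0,1,0],"rot":[0,0,0],"gripper":25},{"dp":[0,1,0],"rot":[0,0,0],"gripper":25},{"dp":[0,1,0],"rot":[0,0,0],"gripper":25},{"dp":[-0.13,1,0],"rot":[0,0,0],"gripper":25},{"dp":[0,1,0],"rot":[0,0,0],"gripper":25},{"dp":[0,1,0],"rot":[0,0,0],"gripper":25},{"dp":[0,0.74,0],"rot":[0,0,0],"gripper":25},{"dp":[0,0,0],"rot":[0,0,0],"gripper":25}]'; python3 -m creep '[{"dp":[0,0,0],"rot":[0,0,0],"gripper":25},{"dp":[0,0,0],"rot":[0,0,0],"gripper":25}]'; python3 look.py 9 .03
```

```text
clock: 26.3
position: [0.5182, 0.3173, 0.1831]
tool_rot: [[1.0, 0.004, 0.003], [0.004, -1.0, 0.005], [0.003, -0.005, -1.0]]
wrist_force: [0.3, 0.6, -0.6]
width: 0.0336
finger_force: 39.9
clock: 27.1
position: [0.5123, 0.1059, 0.1797]
tool_rot: [[1.0, -0.006, -0.004], [-0.007, -1.0, -0.005], [-0.004, 0.005, -1.0]]
wrist_force: [-0.3, -0.1, 0.0]
width: 0.0335
finger_force: 39.9
clock: 27.3
position: [0.5134, 0.1131, 0.1805]
tool_rot: [[1.0, 0.002, -0.001], [0.002, -1.0, 0.0], [-0.001, -0.0, -1.0]]
wrist_force: [-0.1, 0.7, 0.1]
width: 0.0337
finger_force: 39.9
scene crop origin 173 124 proj TCP 223.0 174.0
top crop origin 156 143 proj TCP 207.0 194.0
```

View pics/look9.png

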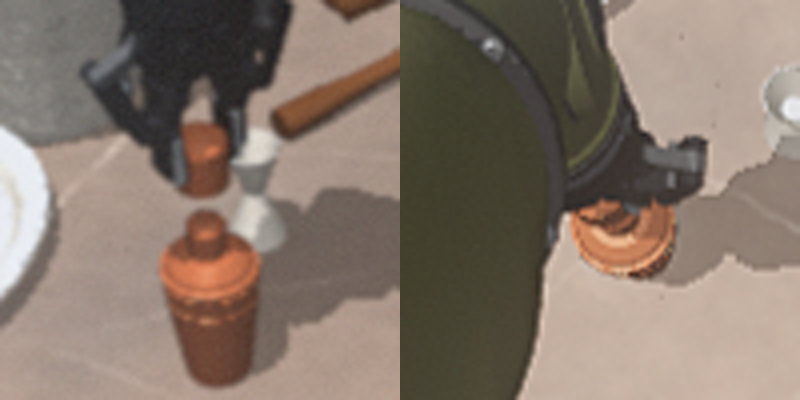

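The copper cap is upright above the copper neck. I lower it in stages.

```bash
python3 -m creep '[{"dp":[0.03,0.01,0.5],"rot":[0,0,0],"gripper":25},{"dp":[0,0,0.4],"rot":[0,0,0],"gripper":25},{"dp":[0,0,0.2],"rot":[0,0,0],"gripper":25},{"dp":[0,0,0.2],"rot":[0,0,0],"gripper":25},{"dp":[0,0,0],"rot":[0,0,0],"gripper":25}]';python3 -m creep '[{"dp":[0,0,0.2],"rot":[0,0,0],"gripper":25},{"dp":[0,0,0.2],"rot":[0,0,0],"gripper":25},{"dp":[0,0,0],"rot":[0,0,0],"gripper":25}]'
```

```text
clock: 27.9
position: [0.5145, 0.1119, 0.1414]
tool_rot: [[1.0, 0.001, -0.001], [0.001, -1.0, -0.0], [-0.001, 0.0, -1.0]]
wrist_force: [0.0, -0.6, 0.9]
width: 0.0338
finger_force: 39.9
clock: 28.2
position: [0.5145, 0.1117, 0.1295]
tool_rot: [[1.0, 0.001, -0.001], [0.001, -1.0, -0.0], [-0.001, 0.0, -1.0]]
wrist_force: [0.4, -0.3, 0.6]
width: 0.0341
finger_force: 39.9
```

```bash
python3 -m creep '[{"dp":[0,-0.02,0.15],"rot":[0,0,0],"gripper":25},{"dp":[0,0,0.08],"rot":[0,0,0],"gripper":25},{"dp":[0,0,0],"rot":[0,0,0],"gripper":25}]';python3 -m creep '[{"dp":[0,0,0.05],"rot":[0,0,0],"gripper":25},{"dp":[0,0,0],"rot":[0,0,0],"gripper":25}]'
```

```text
clock: 28.5
position: [0.5148, 0.1124, 0.123]
tool_rot: [[1.0, 0.001, -0.001], [0.001, -1.0, -0.0], [-0.001, 0.0, -1.0]]
wrist_force: [0.4, -0.7, -0.2]
width: 0.0338
finger_force: 39.9
clock: 28.7
position: [0.5151, 0.1124, 0.1218]
tool_rot: [[1.0, 0.001, 0.0], [0.001, -1.0, -0.0], [0.0, 0.0, -1.0]]
wrist_force: [0.0, 0.1, -0.3]
width: 0.0337
finger_force: 39.9
```

```bash
python3 -m creep '[{"dp":[0,0,0.04],"rot":[0,0,0],"gripper":25},{"dp":[0,0,0],"rot":[0,0,0],"gripper":25}]';python3 -m creep '[{"dp":[0,0,0.03],"rot":[0,0,0],"gripper":25},{"dp":[0,0,0],"rot":[0,0,0],"gripper":25}]'
```

```text
clock: 28.9
position: [0.5154, 0.1125, 0.1216]
tool_rot: [[1.0, 0.001, 0.001], [0.001, -1.0, 0.0], [0.001, -0.0, -1.0]]
wrist_force: [-1.4, -0.6, 9.6]
width: 0.0339
finger_force: 41.0
clock: 29.1
position: [0.5158, 0.1125, 0.1216]
tool_rot: [[1.0, 0.0, 0.002], [0.0, -1.0, 0.001], [0.002, -0.001, -1.0]]
wrist_force: [-2.4, -1.1, 17.1]
width: 0.0337
finger_force: 41.9
```

Home at TCP .1216. I release, withdraw up and to the left, and check.

```bash
python3 -m creep '[{"dp":[0,0,-0.06],"rot":[0,0,0],"gripper":25},{"dp":[0,0,0],"rot":[0,0,0],"gripper":60},{"dp":[0,0,0],"rot":[0,0,0],"gripper":60},{"dp":[0,0,0],"rot":[0,0,0],"gripper":60},{"dp":[0,0,-0.5],"rot":[0,0,0],"gripper":60},{"dp":[0,0,-1],"rot":[0,0,0],"gripper":60},{"dp":[0,0,-1],"rot":[0,0,0],"gripper":60},{"dp":[0,0,-1],"rot":[0,0,0],"gripper":60}]';python3 -m creep '[{"dp":[-0.2,-0.6,0],"rot":[0,0,0],"gripper":60},{"dp":[-0.2,-1,0],"rot":[0,0,0],"gripper":60},{"dp":[-0.2,-1,0],"rot":[0,0,0],"gripper":60},{"dp":[-0.2,-1,0],"rot":[0,0,0],"gripper":60},{"dp":[-0.2,-1,0],"rot":[0,0,0],"gripper":60},{"dp":[-0.2,-0.6,0],"rot":[0,0,0],"gripper":60},{"dp":[0,0,0],"rot":[0,0,0],"gripper":60},{"dp":[0,0,0],"rot":[0,0,0],"gripper":60}]'
python3 - <<'E'
from h import *
ims=[]
for c in('scene','top'):
    p,d=bot.grab_frame(c);C=cloud(c,d)
    for k,q,z0,z1,r in(('scap',(.472,-.087),.16,.21,.022),('sflange',(.472,-.087),.116,.138,.0415),('ccap',(.5137,.112),.12,.17,.018),('cflange',(.5137,.112),.086,.105,.0325)):
        P,m=near(C,d,q,.05,z0,z1)
        if len(P)<30: print(c,k,'hidden');continue
        hull=cv2.convexHull((P[:,:2]*1e4).astype(np.int32)).reshape(-1,2)/1e4
        print(c,k,len(P),circ(hull,r).round(4),'zmax',P[:,2].max().round(4))
    x,y=(185,120) if c=='scene' else(180,140)
    ims.append(cv2.resize(p[y:y+110,x:x+140],(400,314),interpolation=cv2.INTER_CUBIC))
cv2.imwrite('pics/fin.png',np.hstack(ims))
E
```

```text
clock: 29.9
position: [0.5146, 0.1123, 0.2272]
tool_rot: [[1.0, 0.001, -0.001], [0.001, -1.0, -0.0], [-0.001, 0.0, -1.0]]
wrist_force: [-0.1, 0.6, -0.6]
width: 0.0597
finger_force: 0.0
clock: 30.7
position: [0.4788, 0.2677, 0.2261]
tool_rot: [[1.0, 0.001, -0.0], [0.001, -1.0, -0.001], [-0.0, 0.001, -1.0]]
wrist_force: [-0.1, 0.3, 0.8]
width: 0.0596
finger_force: 0.0
scene scap 249 [ 0.4714 -0.0847] zmax 0.1903
scene sflange 302 [ 0.4709 -0.0844] zmax 0.1379
scene ccap 195 [0.5133 0.1147] zmax 0.1504
scene cflange 212 [0.5135 0.1145] zmax 0.105
top scap 324 [ 0.4727 -0.0897] zmax 0.1919
top sflange 378 [ 0.4722 -0.0895] zmax 0.138
top ccap 206 [0.5147 0.1098] zmax 0.1517
top cflange 213 [0.514  0.1102] zmax 0.105
```

View pics/fin.png

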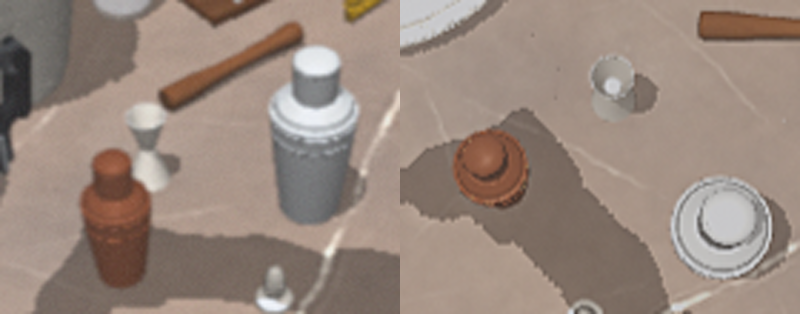

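Both shakers stand assembled and upright. Their tops read .191 and .151, against .1885 and .1485 expected plus the 2–3 mm camera bias. The tins haven't moved, and the jigger, muddler and stopper are untouched. Handing in.

```bash
python3 -c "
from plant import bot
print(bot.hand_in())"
```

```text
the job is handed in; nothing more can be done
None
```

I put both shakers back together where their tins stand, each strainer seated before its cap, and handed the job in at about 31 s; the final camera check showed every piece home and upright, but the hand-in gave no verdict.

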